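Set the shaker's speed selector by clicks and start it

TASK

On the orbital shaker, push the black pointer of the speed selector round with a fingertip, click by click, until it rests in position 5 (the fifth tick clockwise from the red off dot, long and orange), then press the green start button fully down and let it come back up. Start it only once the speed is set, work gently, and leave the dish on the platform and the two jars where they stand.

Things in the scene. Friction and masses are not known exactly. Their poses are not given: they have to be found in the camera images.
- shaker: Orbital shaker, fixed to the bench: white case 300 (x) x 230 (y) x 60 mm high, blue band; grey control panel (top 61 mm above the bench) on the front part, flat platform 130 x 190 mm (top 78 mm above the bench) on the rear. Origin: centre of the underside. Its x points away from the control side, y to its left, z up. Yaw up to 0.3 rad either way.
- selector (a joint): Speed selector's angle, rad, about the vertical axis: 0 at off (red dot), grows clockwise from above, stops at 0 and 3.665. Click positions 0 to 7, 0.5236 rad apart; 5 is 2.618. Starts in 0, 1 or 2. A sprung detent holds each within 0.08; just past half-way to the next (peak about 3 N at the bar) it snaps ahead of the finger. The bar points (105 degrees - value) anticlockwise from the shaker's x.
- dial_center (a point): Centre of the selector's round white skirt (92 mm diameter), on its upper face and the turning axis, 70 mm above the bench; in the shaker's frame x = -85, y = +35 mm, axes as the shaker's. Flat marks lie round it on the panel: red dot at off, then seven ticks clockwise, the fifth long and orange.
- selector_tip (a point): Outer end of the selector's black pointer bar, at its top edge: 45 mm from the axis, 102 mm above the bench; its x points outward along the bar. The bar stands on the skirt, on one side of the axis only: 12 mm thick, 32 mm tall, upright side faces for a fingertip to push, white line on top; boss of 24 mm diameter on the axis.
- start (a joint): Travel of the start button in m: 0 up, 0.006 fully down, grows as it is pressed down; springs back up; fully down takes 5 N.
- start_top (a point): Centre of the upper face of the green round start button, 26 mm in diameter, in a black collar on the right of the panel (in the shaker's frame x = -95, y = -78 mm). Pressed straight down.
- petri_dish: Clear round dish 96 mm across, 15 mm high, loose on the shaker's platform; origin at the centre of its underside. To be left alone.
- jar_amber: Brown jar with a blue cap, 47 mm across, 86 mm high, loose on the bench to the right of the shaker; origin at the centre of its underside. To be left alone.
- specimen_jar: White jar with a red lid and a stub on it, 48 mm across, 86 mm high, loose on the bench to the left of the shaker; origin at the centre of its underside. To be left alone.

How it is judged:
By the outcome, as a careful person would: the job done as asked, in the order asked, and still so for the second after the job is handed in, with the robot touching nothing.
It also fails if it takes over 51 s, if anything falls off the work surface, if the arm or the gripper's body presses on something with over 40 N, if the wrist force passes 120 N, or if a joint passes its speed limit or range.

ROBOT

A 6-joint arm with a two-finger parallel gripper is mounted at the origin on a cart in front of the work surface, level with it; the furniture and walls round the work are solid. World frame = base frame: x ahead of the robot, y to its left, z up, the work surface at z = 0. Lengths are in m, angles in rad, forces in N, time in s.
With the tool pointing down it reaches from about 0.25 to 0.775 m from the base axis. Payload 4 kg.
Tool frame: the origin (TCP) lies midway between the tips of the shut fingers; the grasp point (between the pads) lies 19 mm behind it; z points along the fingers, y is the direction in which the jaws open and shut (so a half turn about z gives the same grasp; the last joint's range is limited). The gripper opens to 94 mm and grips with 3 to 60 N. Pads are 16 mm wide; open, the fingers measure 119 mm over their backs; the gripper's body (75 mm by 177 mm) begins 78 mm behind the grasp point.
Start: joints at [0.997, 0.087, 1.371, -0, 1.684, -0.103], TCP at [0.249, 0.49, 0.206] pointing down, gripper open.
Joint ranges: [-3.1, 3.1], [-0.76, 2.03], [0.27, 2.55], [-1.08, 4.22], [0.17, 2.65], [-2.57, 2.57]. Speed limits (rad/s): [2.79, 2.79, 3.14, 3.14, 3.14, 3.14].

INTERFACE

Orientations are given as a unit quaternion [w, x, y, z].
In Python, from rig import ctrl gives the robot as it stands. The module is installed in compiled form; this text tells all that it offers. Calls block until the motion is done:
- ctrl.goto(position, orientation): joint-space move of the TCP to a pose.
- ctrl.move_straight(position, rotation=None, max_speed=0.15): straight line of the TCP; rotation=None keeps the orientation; max_speed is the mean speed in m/s.
- ctrl.move_j(angles): joint-space move.
- ctrl.open() and ctrl.close(): open the fingers fully, or close them until they stop; the grip force is fixed at half the most.
- ctrl.pause(seconds).
- ctrl.inverse_kinematics(position, orientation): joint angles nearest the present ones, or None.
- ctrl.camera(name): name is "side" or "top" or "wrist"; returns the picture (400x640x3 uint8, red, green, blue); there is no depth.
- ctrl.camera_model(name): a dict with "vfov" (degrees; the focal length in pixels is half the picture's height over the tangent of half this angle, whatever the lens; pixels are square), "cx", "cy" (the principal point, pixels), "R" (3x3) and "t" (3): a world point X has camera coordinates R X + t. Camera axes: x right, y down, z forward; pixel columns grow to the right and rows downward; lengths in m; the calibration is good to about 2 mm. A picture is of the moment at which its call begins: read the wrist's pose just before it. camera_model takes no time and is no camera call; for the wrist camera it gives the pose at the moment of the call.
A pose or a line that the arm cannot do raises ctrl.IKError and nothing moves.
- ctrl.sign_off(): hands the job in, once; it reports no verdict.
Readings, each from a call of its own:
- ctrl.read_t(): time.
- ctrl.read_joint_positions(): joint angles.
- ctrl.read_joint_vel(): joint speeds.
- ctrl.read_tau(): joint torques, N m.
- ctrl.read_tcp_pos(): TCP position.
- ctrl.read_orientation(): TCP orientation.
- ctrl.read_force(): force on the tool from outside, world axes, zero at the start.
- ctrl.read_torque(): the same for the moment, N m.
- ctrl.read_width(): opening from 0.0 (shut) to 1.0 (fully open).
Only numpy, scipy, OpenCV 4.12 (cv2) and the standard library are available. Lean on these libraries where they do the work, as an engineer would, in place of code of your own. Each camera call takes 0.05 s, during which the arm holds its last target. There are 200 camera calls.

## Working session

There is one attempt and no reset: what is moved stays moved. The work goes in short steps, each a Python script; the robot and the scene stay as the last script left them, time stands still between calls to the robot, and variables do not carry over. Pictures are saved under pics/ and viewed, about 8 in all and at most 12, crops included, and the job is handed in when it is done.

```bash
mkdir -p pics
python3 - <<'E'
from rig import ctrl
import cv2
for n in ("top","side"):
    im=ctrl.camera(n); cv2.imwrite(f"pics/{n}0.png",im[:,:,::-1]); m=ctrl.camera_model(n); print(n,m)
print(ctrl.read_t(),ctrl.read_orientation(),ctrl.read_width())
E
```

```text
top {'vfov': 55.329374478550726, 'cx': 325.7523852474397, 'cy': 199.3052670445066, 'R': array([[ 1.15467038e-03, -9.99997187e-01, -2.07175615e-03],
       [-9.82169797e-01, -7.44605691e-04, -1.87994509e-01],
       [ 1.87992437e-01,  2.25188801e-03, -9.82167894e-01]]), 't': array([0.04435476, 0.63555264, 0.81794826])}
side {'vfov': 44.264304494301946, 'cx': 319.6993453124651, 'cy': 206.6683485993688, 'R': array([[-0.98795998, -0.15439344, -0.00988697],
       [-0.05760604,  0.42642549, -0.90268646],
       [ 0.14358492, -0.89124855, -0.43018531]]), 't': array([0.64741318, 0.10593881, 1.06769694])}
0.1 [-3.25908671e-04  2.33221945e-01  9.72423017e-01 -9.45665948e-04] 1.0029204899333386
```

View pics/top0.png

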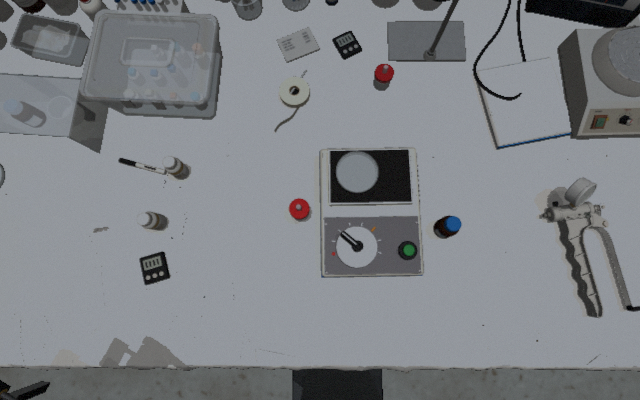

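View pics/side0.png

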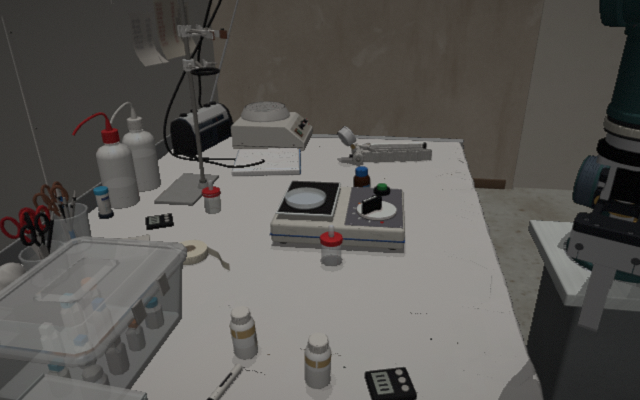

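The top view shows the dial at about (357,246), the pointer up-left at about (342,233), the red dot at (333,253), the orange tick at (375,229) and the green button at (408,250). Next I measure these by masks.

```bash
cat > h.py <<'E'
import numpy as np, cv2
from rig import ctrl
def cast(m,px,z,shape=(400,640)):
    f=shape[0]/2/np.tan(np.radians(m["vfov"])/2)
    d=m["R"].T@np.array([(px[0]-m["cx"])/f,(px[1]-m["cy"])/f,1]); o=-m["R"].T@m["t"]
    return (o+d*(z-o[2])/d[2])
def proj(m,X):
    c=m["R"]@np.array(X)+m["t"]; f=200/np.tan(np.radians(m["vfov"])/2)
    return np.array([f*c[0]/c[2]+m["cx"],f*c[1]/c[2]+m["cy"]])
def blobs(mask,amin=3):
    n,l,s,c=cv2.connectedComponentsWithStats(mask.astype(np.uint8)); return [(s[i,4],c[i],l==i) for i in range(1,n) if s[i,4]>=amin]
E
python3 - <<'E'
from h import *
im=cv2.imread("pics/top0.png"); m=ctrl.camera_model("top")
hsv=cv2.cvtColor(im,cv2.COLOR_BGR2HSV); H,S,V=[hsv[...,i].astype(int) for i in range(3)]
roi=np.zeros(H.shape,bool); roi[215:274,322:422]=1
for nm,mk,z in (("green",(H>40)&(H<85)&(S>100),.068),("red",((H<6)|(H>174))&(S>120),.061),("orange",(H>8)&(H<28)&(S>90),.061),("white",(V>150)&(S<40),.07)):
    for a,c,l in blobs(mk&roi,4): 
        print(nm,a,c.round(1),cast(m,c,z).round(4))
        if nm=="white" and a>300:
            k=max(cv2.findContours(l.astype(np.uint8),0,2)[0],key=cv2.contourArea); hull=cv2.convexHull(k)
            P=np.array([cast(m,p,z)[:2] for p in hull[:,0]]).astype(np.float32); print("  circ",cv2.minEnclosingCircle(P))
cv2.imwrite("pics/topc.png",cv2.resize(im[140:285,310:470],None,fx=4,fy=4,interpolation=cv2.INTER_CUBIC))
E
```

```text
green 121 [408.3 249.7] [ 0.5201 -0.1389  0.068 ]
red 8 [333.1 253.1] [0.5127 0.0283 0.061 ]
orange 16 [372.8 228.8] [ 0.5674 -0.0618  0.061 ]
white 79 [348.3 215.3] [ 0.597  -0.0061  0.07  ]
white 8 [387.5 215. ] [ 0.5977 -0.0945  0.07  ]
white 12 [323.  225.5] [0.5737 0.0511 0.07  ]
white 990 [357.6 247.6] [ 0.5245 -0.0259  0.07  ]
  circ ((0.5274562835693359, -0.023852458223700523), 0.044154874980449677)
```

View pics/topc.png

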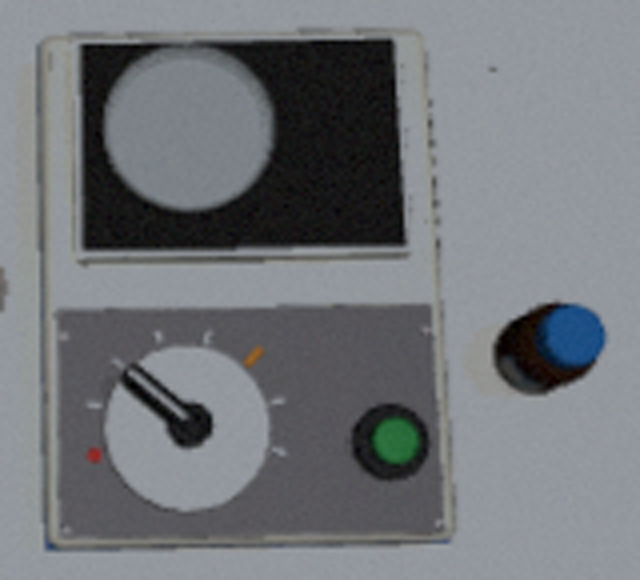

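Now at position 2 (pointer on the second tick). I plan the arc, check the IK, then hover for a wrist look.

```bash
cat >> h.py <<'E'
from scipy.spatial.transform import Rotation as Ro
C=np.array([.5275,-.0239]); YAW=np.radians(1.4); R0=.033; OFF=.014; SG=1
def quat(a):  # tool z down, tool y along SG*direction a
    y=SG*np.array([np.cos(a),np.sin(a),0]); z=np.array([0,0,-1.]); x=np.cross(y,z)
    q=Ro.from_matrix(np.c_[x,y,z]).as_quat(); return [q[3],*q[:3]]
def pose(val,z,gap=0.,c=None):  # finger touching rear face of bar at selector value val
    a=np.radians(105)-val+YAW; u=np.array([np.cos(a),np.sin(a)]); v=np.array([u[1],-u[0]])  # v clockwise
    p=(C if c is None else c)+R0*u-(OFF+gap)*v
    return [*p,z],quat(a)
E
python3 - <<'E'
import h; from h import *
for h.SG in (1,-1):
  for val in (.9,1.0472,2.0,2.618):
    q=ctrl.inverse_kinematics(*pose(val,.08)); print(h.SG,val,None if q is None else np.round(q,2))
E
```

```text
1 0.9 [-0.09  0.11  1.59 -0.    1.43 -1.04]
1 1.0472 [-0.09  0.12  1.58 -0.    1.43 -0.9 ]
1 2.0 [-0.13  0.17  1.53 -0.    1.44  0.02]
1 2.618 [-0.17  0.17  1.53 -0.    1.44  0.6 ]
-1 0.9 [-0.09  0.11  1.59 -0.    1.43  2.1 ]
-1 1.0472 [-0.09  0.12  1.58 -0.    1.43  2.24]
-1 2.0 None
-1 2.618 [-0.17  0.17  1.53 -0.    1.44 -2.55]
```

Run:
```python
from h import *
ctrl.close()
p,q=pose(1.0472,.24,.02); ctrl.goto([.47,-.05,.26],quat(np.radians(90)))
m=ctrl.camera_model("wrist"); im=ctrl.camera("wrist"); cv2.imwrite("pics/w1.png",im[:,:,::-1])
import pickle; pickle.dump(m,open("w1.pkl","wb"))
print(ctrl.read_t(),ctrl.read_tcp_pos(),ctrl.read_width(),-m["R"].T@m["t"], proj(m,[*C,.07]))
```

```text
3.6667 [ 0.47010135 -0.04932297  0.2599459 ] 0.004711452498968127 [ 0.39534371 -0.0491421   0.44070599] [345.21563361 231.57966443]
```

View pics/w1.png

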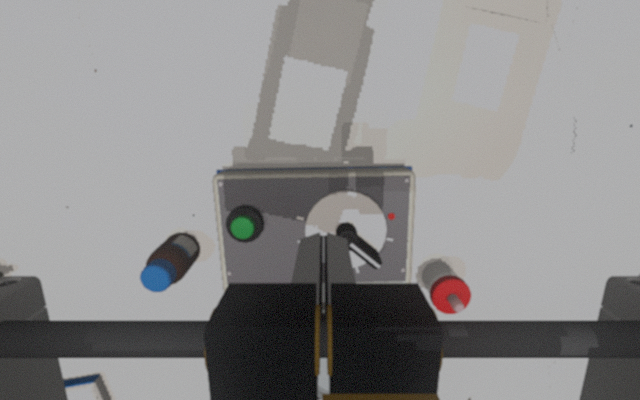

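The wrist view shows the skirt centred near (346,232), matching the predicted (345,231.6). The button is at (242,228), the red dot at (391,216) and the bar tip at (378,264). Refine numerically and then push the first click.

```bash
cat > push.py <<'E'
from h import *
import sys
def arc(v0,v1,z=.080,step=.0873,sp=.03):
    for v in np.linspace(v0,v1,max(2,int(np.ceil((v1-v0)/step))+1))[1:]:
        ctrl.move_straight(*pose(v,z),max_speed=sp); f=ctrl.read_force(); print(f"val {v:.3f} t {ctrl.read_t():.1f} F",np.round(f,1))
E
python3 - <<'E'
from push import *
import pickle
m=pickle.load(open("w1.pkl","rb")); im=cv2.imread("pics/w1.png")
hsv=cv2.cvtColor(im,cv2.COLOR_BGR2HSV); H,S,V=[hsv[...,i].astype(int) for i in range(3)]
roi=np.zeros(H.shape,bool); roi[170:282,215:412]=1
for nm,mk,z in (("green",(H>40)&(H<85)&(S>100),.068),("red",((H<6)|(H>174))&(S>120),.061)):
    for a,c,l in blobs(mk&roi,8): print(nm,a,c.round(1),cast(m,c,z).round(4))
for e in ((305,231),(387,231),(346,191)): print(cast(m,e,.07).round(4))
ctrl.goto(*pose(1.0472,.16,.012))
ctrl.move_straight(pose(1.0472,.080,.012)[0],max_speed=.08)
print("F down",np.round(ctrl.read_force(),1),ctrl.read_tcp_pos())
ctrl.move_straight(pose(1.0472,.080,.003)[0],max_speed=.04)
print("F near",np.round(ctrl.read_force(),1))
arc(.98,1.40,sp=.02)
im=ctrl.camera("top"); cv2.imwrite("pics/top1.png",cv2.resize(im[200:280,310:430,::-1],None,fx=5,fy=5,interpolation=cv2.INTER_CUBIC))
E
```

```text
green 454 [242.2 227.1] [ 0.523 -0.14   0.068]
red 35 [391.  215.8] [0.5116 0.0286 0.061 ]
[ 0.5269 -0.0692  0.07  ]
[0.5267 0.0231 0.07  ]
[ 0.4806 -0.0239  0.07  ]
F down [ 0.2 -0.1  0.7] [0.53198679 0.01789143 0.08071696]
F near [-0.1 -1.2 -0.3]
val 1.064 t 6.4 F [-0.3  1.3  0.4]
val 1.148 t 6.7 F [-2.5  2.7  1.9]
val 1.232 t 7.0 F [-0.5  0.9  0.5]
val 1.316 t 7.3 F [-0.3 -0.   0.4]
val 1.400 t 7.6 F [-0.3  0.1 -0.2]
```

View pics/top1.png

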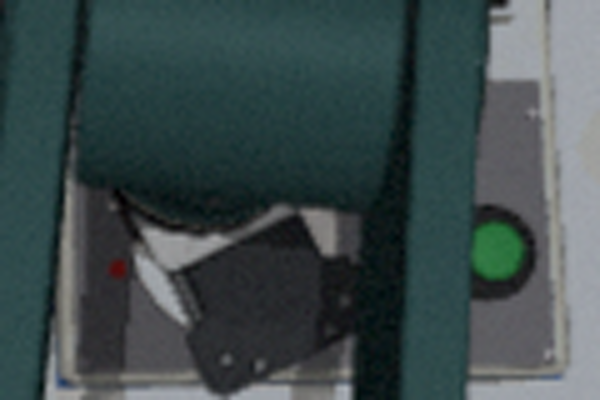

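The top view is blocked by the arm. The force record (peak 3.7 N, then release) says one click was made at a finger value of about 1.2, so the finger leads by about 0.1. Next two clicks should come at about 1.72 and 2.25; I stop after each release.

Run:
```python
from push import *
arc(1.40,1.90,step=.05,sp=.02)
im=ctrl.camera("side"); cv2.imwrite("pics/s1.png",cv2.resize(im[170:250,320:420,::-1],None,fx=6,fy=6,interpolation=cv2.INTER_CUBIC))
```

```text
val 1.450 t 7.9 F [-0.4  0.3  0. ]
val 1.500 t 8.1 F [-0.7 -0.8  0.2]
val 1.550 t 8.4 F [-0.   0.1  0. ]
val 1.600 t 8.6 F [0.4 0.4 0.1]
val 1.650 t 8.9 F [-1.3  2.8  0.7]
val 1.700 t 9.1 F [-1.1  2.4  0.1]
val 1.750 t 9.4 F [-0.6  0.4 -0.6]
val 1.800 t 9.6 F [-0.5 -0.5  0.2]
val 1.850 t 9.9 F [-0.1 -0.1 -0. ]
val 1.900 t 10.1 F [0.2 0.2 0.3]
```

View pics/s1.png

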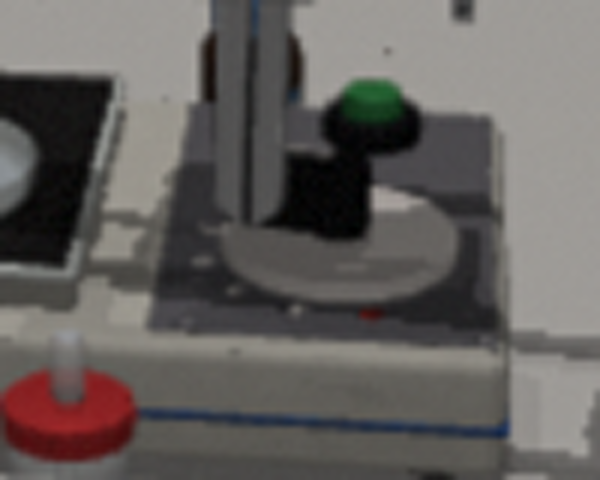

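The side crop shows the finger behind the bar, which now points about straight away (position 4). One more click to about 2.36, then back off, lift and check.

Run:
```python
from push import *
arc(1.90,2.36,step=.05,sp=.02)
ctrl.move_straight(pose(2.36,.080,.012)[0],max_speed=.05)
ctrl.move_straight(pose(2.36,.16,.012)[0],max_speed=.1)
ctrl.goto([.43,-.14,.16],quat(np.radians(90)))
m=ctrl.camera_model("wrist"); im=ctrl.camera("wrist"); cv2.imwrite("pics/w2.png",im[:,:,::-1])
print(ctrl.read_t(),proj(m,[*C,.07]))
a=np.radians(105)-2.618+YAW; u=np.array([np.cos(a),np.sin(a)])
print("expected tip px",proj(m,[*(C+.045*u),.102]), proj(m,[*C,.102]))
c=proj(m,[*C,.08]).astype(int); x0=max(c[0]-75,0);y0=max(c[1]-75,0); print(x0,y0)
cv2.imwrite("pics/w2c.png",cv2.resize(im[y0:y0+130,x0:x0+150,::-1],None,fx=4,fy=4,interpolation=cv2.INTER_CUBIC))
```

```text
val 1.946 t 10.4 F [ 0.7 -0.2 -0.6]
val 1.992 t 10.7 F [ 0.1  1.  -0.2]
val 2.038 t 10.9 F [-0.1  0.3 -0.2]
val 2.084 t 11.2 F [-0.1 -0.7  0.2]
val 2.130 t 11.4 F [ 0.  -0.2 -0.1]
val 2.176 t 11.7 F [0.5 4.2 0.7]
val 2.222 t 11.9 F [0.2 3.4 0. ]
val 2.268 t 12.2 F [0.3 1.1 0.6]
val 2.314 t 12.4 F [-0.3 -0.6 -0.1]
val 2.360 t 12.7 F [0.5 0.2 0.4]
16.1333 [454.72809712 313.09556325]
expected tip px [427.06288182 370.79930433] [469.56580995 335.95552562]
384 244
```

View pics/w2c.png

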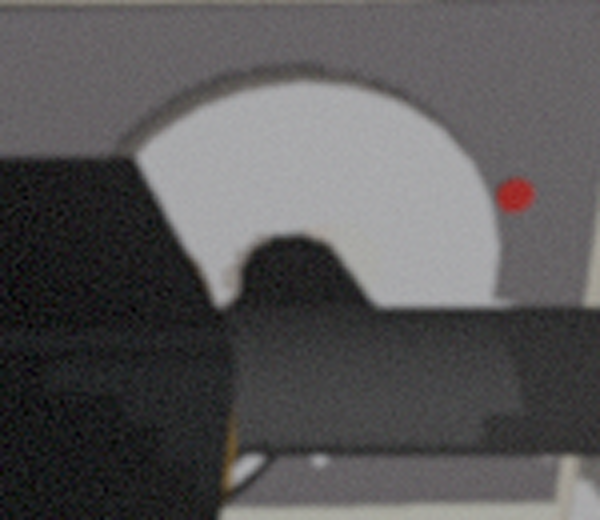

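The gripper hides the bar. I swing the arm to the right, clear of the top view.

Run:
```python
from h import *
ctrl.goto([.36,-.36,.22],quat(np.radians(90)))
im=ctrl.camera("top"); print(ctrl.read_t())
cv2.imwrite("pics/top2.png",cv2.resize(im[140:285,310:470,::-1],None,fx=4,fy=4,interpolation=cv2.INTER_CUBIC))
m=ctrl.camera_model("top"); hsv=cv2.cvtColor(im,cv2.COLOR_RGB2HSV); V=hsv[...,2]; S=hsv[...,1]
roi=np.zeros(V.shape,bool)
c=proj(m,[*C,.102]); Y,X=np.mgrid[:400,:640]
mk=(V<45)&(np.hypot(X-c[0],Y-c[1])<24)
P=np.array([cast(m,(x,y),.102)[:2] for x,y in zip(X[mk],Y[mk])])-C
far=P[np.hypot(*P.T)>.028]; d=far.mean(0); an=np.arctan2(d[1],d[0]); print(len(P),len(far),d,"value",np.radians(105)+YAW-an)
```

```text
17.125
106 14 [ 0.02729125 -0.02218319] value 2.539546608422219
```

View pics/top2.png

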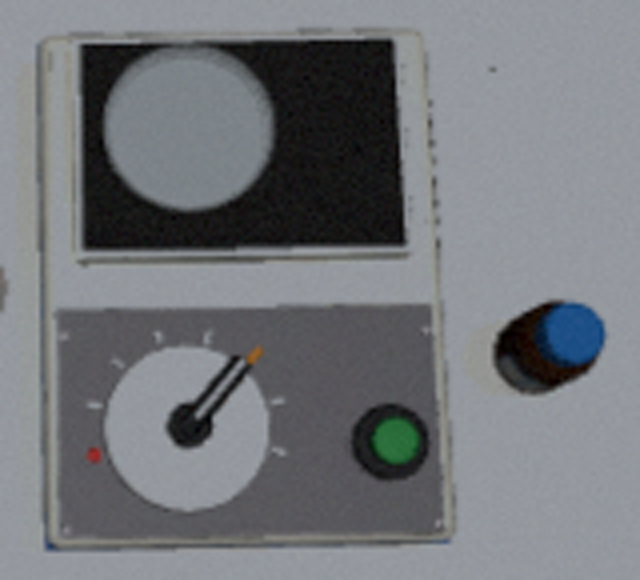

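The selector is on the orange tick (position 5), and the dish and jars are unmoved. Now a force-guided press of the button.

Run:
```python
from h import *
q=quat(np.radians(91.4)); b=[.5208,-.1382]
ctrl.goto([*b,.14],q); ctrl.move_straight([*b,.098],max_speed=.08)
f0=np.array(ctrl.read_force()); print("F0",f0.round(1)); z=.098; zmin=.066
while z>zmin:
    z-=.001; ctrl.move_straight([*b,z],max_speed=.02)
    f=np.array(ctrl.read_force())-f0; a=ctrl.read_tcp_pos()[2]
    print(f"{z:.3f} {a:.4f} Fz {f[2]:.1f} lat {np.hypot(*f[:2]):.1f}")
    if f[2]>12: break
ctrl.pause(.3); print("held",np.round(ctrl.read_force(),1),ctrl.read_tcp_pos(),ctrl.read_t())
if ctrl.read_force()[2]>8:
    ctrl.move_straight([*b,.14],max_speed=.06); print(np.round(ctrl.read_force(),1),ctrl.read_t())
```

```text
F0 [-0.2  0.5  1.2]
0.097 0.0975 Fz -1.2 lat 1.0
0.096 0.0960 Fz 0.1 lat 0.6
0.095 0.0949 Fz -1.5 lat 1.0
0.094 0.0939 Fz -0.6 lat 1.6
0.093 0.0929 Fz -1.9 lat 0.7
0.092 0.0919 Fz -1.5 lat 0.6
0.091 0.0909 Fz -0.5 lat 0.3
0.090 0.0899 Fz -0.9 lat 0.7
0.089 0.0889 Fz -1.0 lat 1.4
0.088 0.0879 Fz -1.1 lat 0.7
0.087 0.0869 Fz -1.4 lat 0.7
0.086 0.0859 Fz -1.2 lat 0.6
0.085 0.0849 Fz -1.9 lat 1.5
0.084 0.0839 Fz -1.2 lat 1.4
0.083 0.0833 Fz -0.0 lat 0.2
0.082 0.0823 Fz 1.4 lat 1.2
0.081 0.0812 Fz 1.1 lat 1.1
0.080 0.0802 Fz 1.8 lat 0.6
0.079 0.0792 Fz 2.8 lat 0.6
0.078 0.0782 Fz 3.5 lat 0.8
0.077 0.0773 Fz 3.6 lat 0.6
0.076 0.0772 Fz 7.0 lat 2.0
0.075 0.0771 Fz 11.2 lat 3.5
0.074 0.0770 Fz 15.1 lat 4.1
held [-4.6  0.9 16. ] [ 0.52112265 -0.13829054  0.07704393] 25.2
[ 0.5  0.1 -0.6] 26.45
```

Contact at about 0.083 and a hard stop at 0.077: the full 6 mm of travel. Retreat and make a last check.

Run:
```python
from h import *
ctrl.goto([.36,-.36,.22],quat(np.radians(90)))
im=ctrl.camera("top"); s=ctrl.camera("side"); print(ctrl.read_t(),np.round(ctrl.read_force(),1))
k=lambda a:cv2.resize(a,(390,400),interpolation=cv2.INTER_CUBIC)
cv2.imwrite("pics/end.png",np.hstack([k(im[140:285,280:470,::-1]),k(s[160:275,265:420,::-1])]))
```

```text
27.65 [0.4 0.  0. ]
```

View pics/end.png

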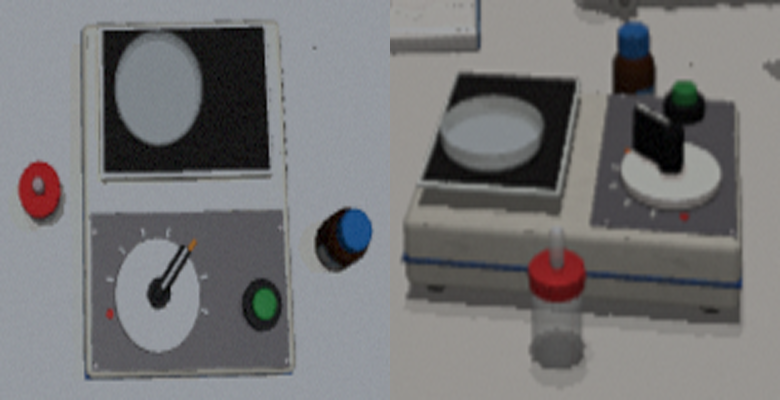

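The last view shows the pointer on the orange tick (190,243), the button back up, and the dish and both jars in place. The arm is clear, so I hand in the job.

Run:
```python
from rig import ctrl
print(ctrl.read_t()); ctrl.sign_off()
```

```text
27.65
the job is handed in; nothing more can be done
```

The job is done and handed in at 27.65 s, within the 51 s limit. The selector is in position 5, and after that the start button was pressed fully down and let back up.

- **Selector:** It started in position 2. I pushed it round with the closed fingertips, and the force readings showed three separate clicks, peaking at about 4 N. The top view afterwards shows the pointer on the orange tick. A rough angle from that picture gave 2.54 rad against 2.618. That is right at the 0.08 detent limit, and I put the gap down to the coarse pixels.
- **Start button:** The fingertip met it at about 83 mm height and came to a hard stop at 77 mm, which is the full 6 mm of travel. The force peaked at about 16 N, more than the 5 N needed, because I pressed on until the stop was clear. After release the force was back to about zero and the side view shows the button up.
- **Other objects:** In the last top and side views the dish and both jars stand where they were. The arm was clear of everything.

Two pictures taken during the pushing (one top, one wrist) had the dial hidden by the arm, so I moved the arm clear and checked the setting before pressing start.

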